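# Clamp a freshly glued notepad in the spine clamp

## Task

With a fingertip, push the notepad lying on the bed of the spine clamp in until its glued head edge sits flush and square against the back fence. Then tighten the clamp by pushing a spoke of the star handle round, clockwise seen from above, until the bar bears firmly on the pad, and let go. Only push: the pad must not be lifted or tipped, and the loose things beside the clamp stay where they are.

Things in the scene. Friction and masses are not known exactly. Their poses are not given: they have to be found in the camera images.
- spine_clamp: Bench spine clamp, fixed: plywood bed with a steel back fence, two pillars and a grey bridge holding a vertical screw. Origin on the table under the screw axis; x points from the open side to the fence, z up. Bed x -126 to 52, y +-103, top z 18 mm. Fence face x = 22, y +-61, top z 52. Pillars 16 mm thick at x = 0, y = +-82. Bridge x +-20, y +-103, z 100 to 134; cap nuts on the pillars to z 148.
- clamp_bar: Rubber-faced aluminium bar that the screw lowers onto the pad; it slides up and down on the pillars without turning. Origin in the middle of its underside, on the screw axis; pressing face 26 mm (x) by 108 mm (y). Fully up its underside is 57 mm above the table.
- star_handle (a joint): Handle angle, rad. 0 = fully up; grows turning clockwise seen from above, which lowers bar and handle 2.39 mm per rad. Starts at 0 to 2.5. The bar meets the pad at about 5.9 and bears firmly from about 6.3 on, also when let go; end stop 7.6. Stiff screw: 0.15 N m (3 N at 50 mm) turns it, it stays where it is left; disc springs on the bar let the push rise to about 6 N at 6.6.
- handle_hub (a point): Centre of the star handle's hub, on the screw axis at the mid height of the spokes (180 mm above the table when fully up). The steel hub is 34 mm across and ends 13 mm above this point.
- spoke_a (a point): Point on the middle line of one of three equal spokes, 50 mm out from the hub centre. Spokes: level steel rods 10 mm thick, 120 degrees apart, ending 75 mm from the axis, the last 22 mm in black 15 mm caps. Under them is free space down to the bridge, its top 46 mm (handle up) to 31 mm (clamped) below their middle line.
- notepad: The notepad to be clamped, loose on the bed between the pillars: 150 mm long (x), 105 mm wide (y), 25 mm thick, about 0.28 kg, white paper on grey board with a dark glue strip along the head edge, which points to the fence. Origin in the middle of its underside, x points to the head. Starts 15 to 35 mm out from the fence, up to 4 degrees askew; slides with about 1 N.
- pad_head (a point): Middle of the notepad's glued head edge face, half-way up (12.5 mm above its underside).
- pad_front (a point): Middle of the notepad's front edge face (opposite the head), half-way up; the edge that is pushed.
- fence_mid (a point): Middle of the fence face at the pad's mid height: where pad_head comes to lie (sideways place is free).
- paste_brush: Loose bystander: flat paste brush with wooden handle, 190 x 48 x 14 mm, lying left of the clamp. Origin under its middle.
- cork_block: Loose bystander: cork sanding block 60 x 100 x 34 mm right of the clamp. Origin under its middle.
- pin_tin: Loose bystander: round tin, 60 mm across, 32 mm high, right of the clamp. Origin under its middle.
- finished_pads: Loose bystander: stack of three finished notepads, 150 x 105 x 75 mm, farther left. Origin under its middle.

How it is judged:
By the outcome, as a careful person would: the job done as asked, in the order asked, and still so for the second after the job is handed in, with the robot touching nothing.
It also fails if it takes over 61 s, if anything falls off the work surface, if the arm or the gripper's body presses on something with over 40 N, if the wrist force passes 120 N, or if a joint passes its speed limit or range.

## Robot

A 7-joint arm with a two-finger parallel gripper is mounted at the origin on the work surface; the furniture and walls round the work are solid. World frame = base frame: x ahead of the robot, y to its left, z up, the work surface at z = 0. Lengths are in mm, angles in rad, forces in N, time in s.
With the tool pointing down it reaches from about 400 to 900 mm from the base axis. Payload 5.5 kg.
Tool frame: the origin (TCP) lies on the centre line of the jaws, within the pads' length; the fingertips stand 17 mm ahead of it and the grasp point (between the pads) lies 2 mm behind it; z points along the fingers, y is the line along which they close (so a half turn about z gives the same grasp; the last joint's range is limited). The gripper opens to 85 mm and grips with 20 to 120 N. Pads are 22 mm wide; open, the fingers measure 114 mm over their backs; the gripper's body (76 mm by 85 mm) begins 54 mm behind the grasp point. The pads swing forward as they close: fully open they stand 13 mm farther back than shut.
Start: joints at [-1.023, 0.501, -0.427, 1.55, 0.221, 1.138, -0.21], TCP at [182.59, 623.827, 248.31] pointing down, gripper open.
Joint ranges: [-2.88, 2.88], [-0.31, 2.03], [-1.54, 1.56], [0.2, 2.42], [-1.41, 4.55], [0.19, 2.02], [-2.57, 2.57]. Speed limits (rad/s): [2.57, 2.57, 3.14, 3.14, 3.14, 3.14, 3.14].

## Interface

Orientations are given as [roll, pitch, yaw] about the fixed x, y, z axes, in that order (R = Rz(yaw) Ry(pitch) Rx(roll)).
In Python, from bench import arm gives the robot as it stands.
- The arm moves only by the shell command python3 -m pendant 'ROWS'. ROWS is JSON, a list of rows, each a list of 5 numbers: the shift along the tool's x, y, z in mm, then the turn about the tool's z in rad, then the gripper command: -1 is fully open, 1 is shut, values between are in proportion. A call has 1 to 5 rows; each row shifts and turns the commanded pose from where the row before left it, along the tool's axes as they then stand; what a row does not reach is not made up. A row lasts 1/12 s, in which the tool goes at most 41.7 mm and 7.16 degrees, less where a joint would pass 70% of its speed; a pose out of reach is approached as far as the arm can. A call with a gripper value outside its range is refused whole. The fingers move at their own pace and stop on an object; the grip force is fixed at half the most. Time passes only in rows, so rows that do not move let the fingers close. It gives the time, the measured TCP pose, the force, the opening and the grip force at its end, in the units of the state.
- arm.state(): the state, without advancing time (a new reading comes with each control period).
- arm.get_image(name): name is "scene" or "side" or "wrist"; returns the picture (420x560x3 uint8, blue, green, red); there is no depth.
- arm.calibration(name): a dict with "K" (3x3 intrinsics, pixels), "world_from_camera" (4x4, takes a point from camera to world coordinates); the wrist camera has in their place "mount" (4x4, takes a point from camera to tool coordinates, whose origin is the TCP and whose axes are the flange's). Camera axes: x right, y down, z forward; pixel columns grow to the right and rows downward; lengths in mm; the calibration is good to about 2 mm. A picture is of the moment at which its call begins: read the wrist's pose just before it. calibration takes no time and is no camera call.
- arm.sign_off(): hands the job in; it is judged then, once.
The state is a dict: "time_s": time; "joint_positions": joint angles; "joint_vel": joint speeds; "joint_efforts": joint torques, N m; "eef_pos": TCP position; "tool_rot": TCP orientation; "force": force on the tool from outside, world axes, zero at the start; "wrist_torque": the same for the moment, N m; "opening": finger opening in mm; "grasp_force": force on a finger pad.
Only numpy, scipy, OpenCV 4.12 (cv2) and the standard library are available. Lean on these libraries where they do the work, as an engineer would, in place of code of your own. Each camera call takes 0.05 s, during which the arm holds its last target. There are 200 camera calls.

## Working session

There is one attempt and no reset: what is moved stays moved. The work goes in short steps, Python scripts to look and compute and a shell command to move; the robot and the scene stay as the last step left them, time stands still between calls to the robot, and variables do not carry over. Pictures are saved under pics/ and viewed, at most 10 in all, crops included, and the job is handed in when it is done.

```bash
mkdir -p pics; ls; python3 - <<'E'
from bench import arm
import cv2,json
s=arm.state();print({k:s[k] for k in('time_s','eef_pos','tool_rot','force','opening')})
for n in('scene','side','wrist'):
    cv2.imwrite(f'pics/{n}0.png',arm.get_image(n)); c=arm.calibration(n); print(n,{k:(v.tolist() if hasattr(v,'tolist') else v) for k,v in c.items()})
E
```

```text
pics
{'time_s': 0.0, 'eef_pos': array([182.46253468, 623.1812843 , 247.27667846]), 'tool_rot': array([-3.13965086e+00, -1.13883259e-04,  2.85683625e+00]), 'force': array([ 0.37360769, -0.20269708,  0.51027472]), 'opening': 85.35264117952254}
scene {'K': [[379.26734450622223, 0.0, 279.481514058013], [0.0, 379.26734450622223, 209.1580653160186], [0.0, 0.0, 1.0]], 'world_from_camera': [[0.47906225204687114, -0.6395335924448096, 0.6012454929547634, 61.72248370081442], [-0.8777187078028408, -0.3408549668330031, 0.3367903822234006, -161.99570226144613], [-0.010451250484603491, -0.6890679761242055, -0.7246213463895469, 743.4957214858258], [0.0, 0.0, 0.0, 1.0]]}
side {'K': [[456.4913848803525, 0.0, 286.10876033018565], [0.0, 456.4913848803525, 212.3795215274731], [0.0, 0.0, 1.0]], 'world_from_camera': [[0.8210042923949613, -0.3159949512488363, 0.47549883559720146, -62.079695002967796], [-0.5708346144946714, -0.46891439883164004, 0.6739934194508738, -788.060536099006], [0.009989732917791231, -0.8247826849259187, -0.5653615903849712, 844.4408066345447], [0.0, 0.0, 0.0, 1.0]]}
wrist {'K': [[331.4443869974542, 0.0, 277.5159635768228], [0.0, 331.4443869974542, 208.30354275888456], [0.0, 0.0, 1.0]], 'mount': [[-0.0001308543389982354, -0.9528925458884719, -0.30330805935109295, 77.2564273357999], [0.9999999711407724, -0.00018580168824937959, 0.00015230293788831025, 0.20773334123758147], [-0.00020148348371774058, -0.30330803066835665, 0.9528925427016871, -126.27256676399878], [0.0, 0.0, 0.0, 1.0]]}
```

View pics/scene0.png

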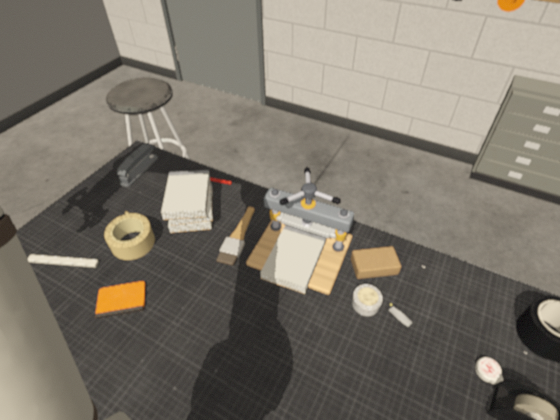

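View pics/side0.png

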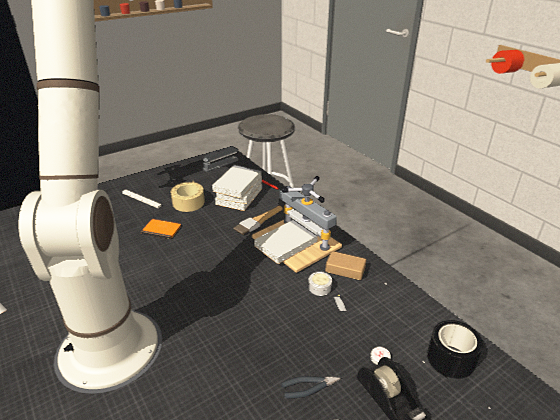

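The scene view shows the clamp at about (305,235) with the pad at (295,260); in the side view they are at (305,225) and (285,240). I'll enlarge both.

```bash
python3 - <<'E'
import cv2
a=cv2.imread('pics/scene0.png')[160:300,230:370];b=cv2.imread('pics/side0.png')[165:285,245:365]
cv2.imwrite('pics/a.png',cv2.resize(a,(590,590),interpolation=3)) # scale 4.214
cv2.imwrite('pics/b.png',cv2.resize(b,(600,600),interpolation=3)) # scale 5
E
```

```text
(no output)
```

View pics/a.png

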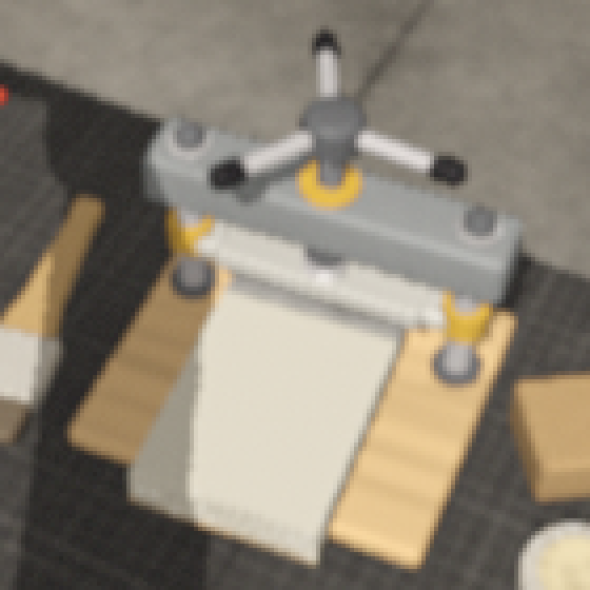

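View pics/b.png

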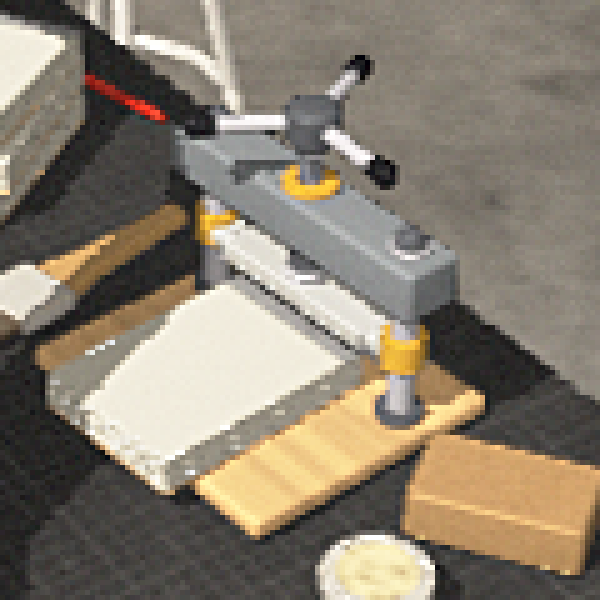

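The enlarged scene shows the cap nuts at a(190,132) and a(482,216), the hub at a(332,115), the spoke caps at a(325,40), a(228,173) and a(450,170), and the pad front corners near a(130,492) and a(318,548). The side crop shows the same points: hub b(313,120), caps b(358,67), b(200,122) and b(380,172), pad front corners b(48,370) and b(165,468), and the bed's right edge b(257,522) to b(485,393).

```bash
cat >h.py <<'E'
import numpy as np
from bench import arm
C={n:arm.calibration(n) for n in('scene','side')}
def ray(n,p,T=None):
    c=arm.calibration(n); T=np.array(c['world_from_camera'] if T is None else T); K=np.array(c['K'])
    return T[:3,3],T[:3,:3]@np.linalg.solve(K,[p[0],p[1],1])
def plane(n,p,z,T=None):
    o,d=ray(n,p,T); return o+d*(z-o[2])/d[2]
def tri(p,q):
    A=np.zeros((3,3));b=np.zeros(3);R=[ray('scene',p),ray('side',q)]
    for o,d in R:
        d=d/np.linalg.norm(d);M=np.eye(3)-np.outer(d,d);A+=M;b+=M@o
    x=np.linalg.solve(A,b);o,d=R[0];d=d/np.linalg.norm(d);return x,np.linalg.norm(np.cross(x-o,d))
a=lambda x,y:(230+(x+.5)/4.214-.5,160+(y+.5)/4.214-.5)
b=lambda x,y:(245+(x+.5)/5-.5,165+(y+.5)/5-.5)
E
python3 - <<'E'
from h import *
np.set_printoptions(precision=1,suppress=True)
print('nuts',plane('scene',a(190,130),148),plane('scene',a(482,214),148),plane('side',b(410,237),148),tri(a(482,214),b(410,237)))
print('hub',tri(a(332,115),b(313,120)))
for n,p,q in(('back',(325,40),(358,67)),('left',(228,173),(200,122)),('right',(450,170),(380,172))):print(n,tri(a(*p),b(*q)))
print('bedRF',tri(a(418,550),b(257,522)),plane('scene',a(418,550),18),plane('side',b(257,522),18),'bedRB',plane('side',b(485,393),18),plane('scene',a(515,316),18),'bedLF',plane('scene',a(70,436),18))
print('padF',[plane('scene',a(*p),43) for p in((130,490),(318,545))],[plane('side',b(*p),43) for p in((48,370),(165,468))])
print('padR side', plane('scene',a(402,338),43),plane('side',b(355,360),43))
E
```

```text
nuts [602.2 152.5 148. ] [618.   -9.7 148. ] [615.6 -17.6 148. ] (array([624.9,  -7.6, 139.5]), np.float64(0.7484512738527582))
hub (array([623.2,  79.5, 171.7]), np.float64(1.5932168831867122))
back (array([676.6, 108.7, 173.2]), np.float64(0.27586141602667874))
left (array([561.8, 106.7, 174.6]), np.float64(1.5889609646324214))
right (array([613.4,   8.7, 176. ]), np.float64(0.5912949654288069))
bedRF (array([503. , -36.7,  13.2]), np.float64(0.3888200745675846)) [499.6 -37.5  18. ] [500.2 -40.8  18. ] bedRB [676.5 -24.1  18. ] [671.6 -24.5  18. ] bedLF [475.2 160.5  18. ]
padF [array([446.8, 103.8,  43. ]), array([463.4,   3.7,  43. ])] [array([460.5, 109.4,  43. ]), array([467.6,   0.1,  43. ])]
padR side [605.8  20.7  43. ] [612.   18.3  43. ]
```

```bash
python3 -m pendant '[[0,0,0,-0.1,-1],[0,0,0,-0.1,-1],[0,0,0,-0.1,-1],[0,0,0,-0.1,-1],[-16,-38,0,0,-1]]'
python3 -m pendant '[[-16,-38,0,0,-1],[-16,-38,0,0,-1],[-16,-38,0,0,-1],[-16,-38,0,0,-1],[-16,-38,0,0,-1]]' >/dev/null
python3 -m pendant '[[-16,-38,0,0,-1],[-16,-38,0,0,-1],[-16,-38,0,0,-1],[-16,-38,0,0,-1],[-16,-38,0,0,-1]]' >/dev/null
python3 -m pendant '[[-16,-38,0,0,-1],[-16,-38,0,0,-1],[-16,-38,0,0,-1],[-16,-38,0,0,-1],[0,0,0,0,-1]]'
```

```text
time_s: 0.57
eef_pos: [196.2, 592.8, 247.7]
tool_rot: [3.136, -0.005, -3.012]
force: [0.5, 1.0, 0.5]
opening: 85.5
grasp_force: 0.0
time_s: 1.82
eef_pos: [490.0, 76.0, 248.2]
tool_rot: [-3.138, 0.001, -3.038]
force: [1.2, -0.6, 0.3]
opening: 85.6
grasp_force: 0.0
```

```bash
cat >>h.py <<'E'
from scipy.spatial.transform import Rotation as Ro
def wpose(s):
    T=np.eye(4);T[:3,3]=s['eef_pos'];T[:3,:3]=Ro.from_euler('xyz',s['tool_rot']).as_matrix();return T@np.array(arm.calibration('wrist')['mount'])
E
python3 - <<'E'
from h import *;import cv2
s=arm.state();T=wpose(s);np.save('T1.npy',T);im=arm.get_image('wrist');cv2.imwrite('pics/w1.png',im)
cv2.imwrite('pics/w1b.png',cv2.resize(im,(800,600),interpolation=3));print(s['eef_pos'],s['tool_rot'],T)
E
```

```text
[490.00229733  75.99218541 248.21314297] [-3.13756618e+00  1.48039631e-03 -3.03809869e+00] [[-1.03171139e-01  9.47220317e-01  3.03528232e-01  4.12971885e+02]
 [ 9.94655589e-01  9.94755108e-02  2.76564894e-02  6.85928486e+01]
 [-3.99683728e-03  3.04759404e-01 -9.52420984e-01  3.74369306e+02]
 [ 0.00000000e+00  0.00000000e+00  0.00000000e+00  1.00000000e+00]]
```

View pics/w1b.png

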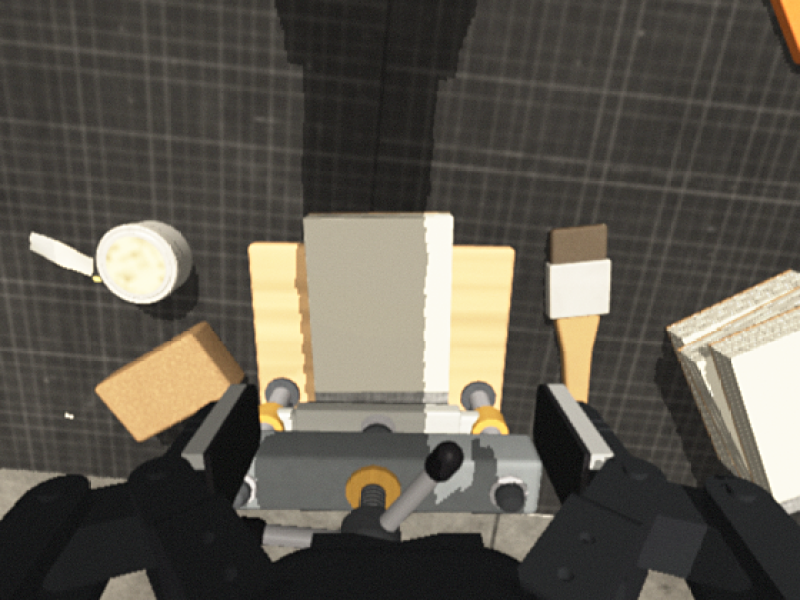

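The wrist view is upside down, with the far side at the bottom. In the 800x600 picture the pad front corners are at (306,216) and (452,213), the bed front corners at (249,243) and (514,247), the nuts at (237,490) and (511,495), and one spoke cap at (444,460).

```bash
cat >>h.py <<'E'
w=lambda x,y:((x+.5)*.7-.5,(y+.5)*.7-.5)
E
python3 - <<'E'
from h import *;import cv2
np.set_printoptions(precision=1,suppress=True)
T=np.load('T1.npy');P=lambda x,y,z:plane('wrist',w(x,y),z,T)[:2]
A,B=P(249,243,18),P(514,247,18);print('bed',A,B,np.linalg.norm(A-B),np.degrees(np.arctan2(A[0]-B[0],B[1]-A[1])))
print('nuts',P(237,490,148),P(511,495,148))
c,d=P(306,216,43),P(452,213,43);print('pad',c,d,np.linalg.norm(c-d),np.degrees(np.arctan2(c[0]-d[0],d[1]-c[1])),'side',P(314,392,43),P(450,392,43))
print('bed sides',P(258,385,18),P(505,385,18))
print('cap',P(444,460,174),'hub',P(372,522,174))
im=cv2.imread('pics/w1.png'); 
E
```

```text
bed [494.7 -37.6] [476.7 163.8] 202.2449724099476 5.091244488950104
nuts [610.7  -4.6] [597.3 153.3]
pad [465.7   9.2] [453.  110.1] 101.64146679413378 7.122705050535688 side [602.6  21.7] [591.4 127.8]
bed sides [615.3 -29.1] [593.5 177.2]
cap [558.9 106.7] hub [600.8  74.3]
```

```bash
python3 -m pendant '[[23,-4.5,0,0.013,1],[23,-4.5,0,0,1],[23,-4.5,0,0,1],[0,0,40,0,1],[0,0,40,0,1]]' >/dev/null
python3 -m pendant '[[0,0,40,0,1],[0,0,40,0,1],[0,0,30,0,1],[0,0,17,0,1],[0,0,0,0,1]]'
python3 -m pendant '[[0,0,0,0,1],[0,0,0,0,1]]'
```

```text
time_s: 2.7
eef_pos: [415.7, 65.2, 38.1]
tool_rot: [3.141, -0.008, -3.038]
force: [-0.5, -1.2, 0.4]
opening: 0.2
grasp_force: 0.0
time_s: 2.87
eef_pos: [420.0, 65.3, 42.2]
tool_rot: [3.141, 0.001, -3.038]
force: [1.1, 0.5, 0.0]
opening: 0.2
grasp_force: 0.0
```

```bash
python3 -m pendant '[[0,-9,0,0.013,1],[0,0,0,0,1],[-10,0,0,0,1],[-8,0,0,0,1],[0,0,0,0,1]]'
python3 -m pendant '[[-5,0,0,0,1],[-4,0,0,0,1],[-4,0,0,0,1],[0,0,0,0,1]]'
```

```text
time_s: 3.28
eef_pos: [441.8, 57.5, 42.3]
tool_rot: [3.141, 0.005, -3.053]
force: [-0.6, 0.3, -0.4]
opening: 0.2
grasp_force: 0.0
time_s: 3.62
eef_pos: [451.8, 58.4, 41.2]
tool_rot: [3.141, 0.0, -3.052]
force: [-0.1, 0.7, -0.2]
opening: 0.1
grasp_force: 0.0
```

```bash
for i in 1; do python3 -m pendant '[[-4,0,0,0,1],[-4,0,0,0,1],[0,0,0,0,1]]'; python3 -m pendant '[[-4,0,0,0,1],[-4,0,0,0,1],[0,0,0,0,1]]'; python3 -m pendant '[[-3,0,0,0,1],[-3,0,0,0,1],[0,0,0,0,1]]'; done
```

```text
time_s: 3.87
eef_pos: [460.0, 59.1, 41.3]
tool_rot: [3.141, 0.001, -3.052]
force: [0.0, -0.7, 0.3]
opening: 0.0
grasp_force: 0.0
time_s: 4.12
eef_pos: [468.3, 59.9, 41.4]
tool_rot: [3.141, 0.001, -3.052]
force: [-0.3, 0.6, -1.2]
opening: 0.0
grasp_force: 0.0
time_s: 4.37
eef_pos: [472.9, 60.3, 41.1]
tool_rot: [3.142, -0.001, -3.052]
force: [-2.2, 0.5, 1.2]
opening: 0.0
grasp_force: 1.0
```

```bash
python3 -m pendant '[[-2,0,0,0,1],[-2,0,0,0,1],[0,0,0,0,1]]'; python3 -m pendant '[[-2,0,0,0,1],[-2,0,0,0,1],[0,0,0,0,1]]'; python3 - <<'E'
from h import *;import cv2
cv2.imwrite('pics/sc2.png',arm.get_image('scene'));cv2.imwrite('pics/si2.png',arm.get_image('side'))
a=cv2.imread('pics/scene0.png')
f=lambda n,x,y:cv2.resize(cv2.imread(n)[y:y+150,x:x+100],(400,600),interpolation=3)
cv2.imwrite('pics/m2.png',np.hstack([f('pics/sc2.png',255,175),f('pics/si2.png',250,165)]))
E
```

```text
time_s: 4.62
eef_pos: [473.1, 60.2, 40.3]
tool_rot: [-3.141, -0.008, -3.052]
force: [-8.7, 0.5, 4.1]
opening: -0.4
grasp_force: 4.6
time_s: 4.87
eef_pos: [473.2, 60.2, 39.5]
tool_rot: [-3.14, -0.015, -3.052]
force: [-15.9, 0.7, 8.8]
opening: -0.1
grasp_force: 8.0
```

View pics/m2.png

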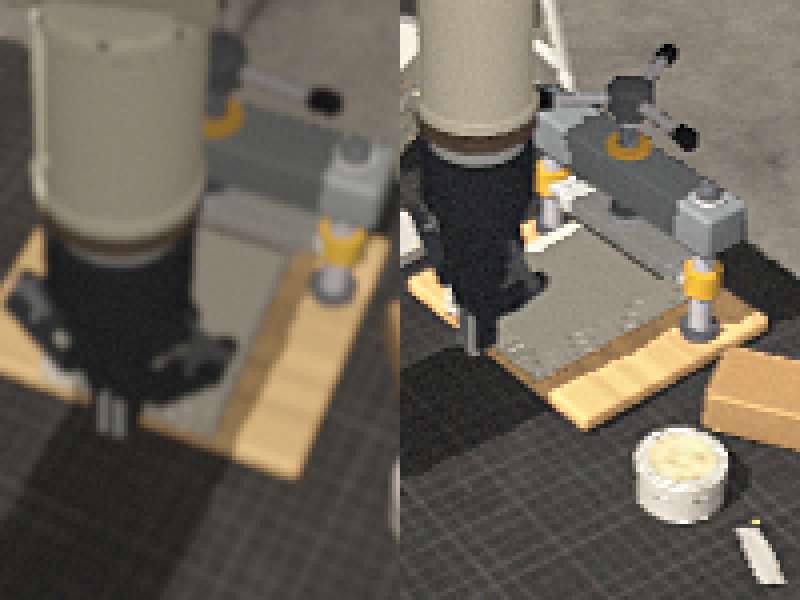

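The pad stopped hard at TCP x 473.1, where flush was predicted at 473.6. The views show its front edge parallel to the bed front. I'll back off and check from above.

```bash
python3 -m pendant '[[6,0,0,0,1],[15,0,0,0,1],[15,0,0,0,1],[0,0,-40,0,1],[0,0,-40,0,1]]'
python3 -m pendant '[[0,0,-40,0,1],[0,0,-40,0,1],[-20,0,-40,0,1],[-20,0,0,0,1],[0,0,0,0,1]]'
python3 -m pendant '[[-25,0,0,0,1],[0,0,0,0,1]]'
python3 - <<'E'
from h import *;import cv2
s=arm.state();T=wpose(s);np.save('T2.npy',T);im=arm.get_image('wrist');cv2.imwrite('pics/w2.png',im)
cv2.imwrite('pics/w2b.png',cv2.resize(im,(800,600),interpolation=3));print(s['eef_pos'],s['tool_rot'])
E
```

```text
time_s: 5.38
eef_pos: [442.7, 57.4, 120.2]
tool_rot: [3.142, -0.006, -3.052]
force: [1.9, -0.2, 0.2]
opening: -0.1
grasp_force: 0.0
time_s: 5.8
eef_pos: [489.9, 61.7, 242.7]
tool_rot: [3.141, 0.013, -3.053]
force: [0.2, -0.5, 0.4]
opening: 0.2
grasp_force: 0.0
time_s: 5.97
eef_pos: [512.2, 63.5, 239.0]
tool_rot: [3.141, 0.005, -3.053]
force: [0.6, 0.1, 0.7]
opening: 0.3
grasp_force: 0.0
[512.22863386  63.47880205 239.0107047 ] [ 3.14122776  0.00475416 -3.05300366]
```

View pics/w2b.png

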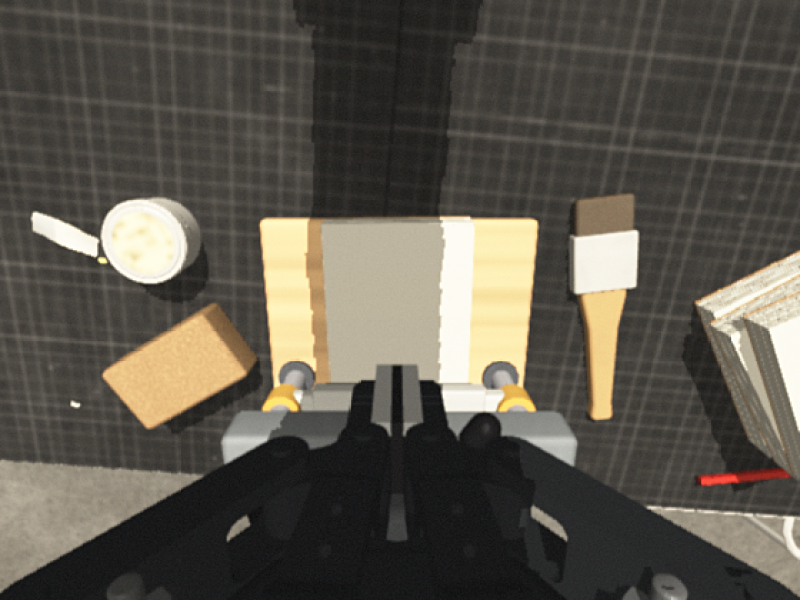

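Here the pad front edge runs from (323,221) to (473,218) and the bed front from (262,219) to (538,220). I'll fit these edges in the full image.

```bash
python3 - <<'E'
from h import *;import cv2
T=np.load('T2.npy');im=cv2.imread('pics/w2.png').astype(int)
hsv=cv2.cvtColor(im.astype(np.uint8),cv2.COLOR_BGR2HSV)
# pad sides: saturation step along rows (wood saturated, pad grey)
def fit(pts,z,ax):
    P=np.array([plane('wrist',p,z,T)[:2] for p in pts]); d=P-np.median(P,0)
    l=cv2.fitLine(P.astype(np.float32),cv2.DIST_HUBER,0,.01,.01).ravel(); 
    v=l[:2]*np.sign(l[ax]); return np.degrees(np.arctan2(v[1],v[0])) if ax==0 else np.degrees(np.arctan2(-v[0],v[1])), l[2:]
S=hsv[:,:,1].astype(float)
L=[];R=[];BL=[];BR=[]
for y in range(165,262):
    g=np.diff(cv2.GaussianBlur(S[y:y+1],(5,1),0)[0])
    L.append((215+np.argmin(g[215:240])+.5,y));R.append((320+np.argmax(g[320:345])+.5,y))
    V=np.diff(cv2.GaussianBlur(hsv[y:y+1,:,1].astype(float),(5,1),0)[0]);BL.append((176+np.argmax(V[176:200])+.5,y));BR.append((360+np.argmin(V[360:385])+.5,y))
for n,p,z in(('padL',L,43),('padR',R,43),('bedL',BL,18),('bedR',BR,18)):print(n,p[0],p[-1],fit(p,z,0))
V=cv2.GaussianBlur(hsv[:,:,2].astype(float),(3,3),0)
F=[];B=[]
for x in list(range(186,212))+list(range(336,372)):
    g=np.diff(V[:,x]);B.append((x,145+np.argmax(g[145:162])+.5))
for x in range(230,328): g=np.diff(V[:,x]);F.append((x,145+np.argmax(g[145:165])+.5))
print('bedF',fit(B,18,1),B[0],B[-1]);print('padF',fit(F,43,1),F[0],F[-1],[f[1] for f in F[::10]])
E
```

```text
padL (np.float64(224.5), 165) (np.float64(229.5), 261) (np.float32(5.453567), array([548.90753 ,  15.131448], dtype=float32))
padR (np.float64(331.5), 165) (np.float64(327.5), 261) (np.float32(5.478986), array([539.6581 , 119.58115], dtype=float32))
bedL (np.float64(181.5), 165) (np.float64(189.5), 261) (np.float32(4.9390597), array([561.84454 , -34.056427], dtype=float32))
bedR (np.float64(376.5), 165) (np.float64(367.5), 261) (np.float32(5.026503), array([543.66174, 171.27415], dtype=float32))
bedF (np.float32(4.70177), array([483.89597,  75.72709], dtype=float32)) (186, np.float64(152.5)) (371, np.float64(152.5))
padF (np.float32(6.32631), array([480.59222,  64.01683], dtype=float32)) (230, np.float64(152.5)) (327, np.float64(150.5)) [np.float64(152.5), np.float64(152.5), np.float64(151.5), np.float64(151.5), np.float64(151.5), np.float64(151.5), np.float64(150.5), np.float64(151.5), np.float64(150.5), np.float64(150.5)]
```

Skew after the push is about 0.5° (pad sides 5.46°, bed 5.0°), with the left side lagging. I'll push again on the left half of the front edge.

```bash
python3 -m pendant '[[26,10,0,0,1],[26,10,0,0,1],[26,10,0,0,1],[0,0,38,0,1],[0,0,40,0,1]]' >/dev/null
python3 -m pendant '[[0,0,40,0,1],[0,0,40,0,1],[0,0,30,0,1],[0,0,10,0,1],[0,0,0,0,1]]'
python3 -m pendant '[[0,0,0,0,1],[-10,0,0,0,1],[-8,0,0,0,1],[0,0,0,0,1]]'
```

```text
time_s: 6.85
eef_pos: [425.4, 85.8, 38.3]
tool_rot: [-3.141, -0.006, -3.052]
force: [0.5, 0.3, 0.9]
opening: -0.1
grasp_force: 0.0
time_s: 7.18
eef_pos: [450.7, 88.6, 42.7]
tool_rot: [3.141, 0.007, -3.053]
force: [0.5, 0.3, -0.4]
opening: -0.1
grasp_force: 0.0
```

```bash
python3 -m pendant '[[-7,0,0,0,1],[-6,0,0,0,1],[-4,0,0,0,1],[0,0,0,0,1]]'; python3 -m pendant '[[-3,0,0,0,1],[-2,0,0,0,1],[0,0,0,0,1]]';python3 -m pendant '[[-2,0,0,0,1],[-2,0,0,0,1],[0,0,0,0,1]]'
```

```text
time_s: 7.52
eef_pos: [464.6, 89.6, 40.9]
tool_rot: [3.141, 0.002, -3.053]
force: [0.4, -0.4, -0.4]
opening: 0.3
grasp_force: 0.0
time_s: 7.77
eef_pos: [468.4, 89.9, 40.5]
tool_rot: [3.141, 0.0, -3.052]
force: [-0.3, 0.4, 0.7]
opening: -0.3
grasp_force: 0.0
time_s: 8.02
eef_pos: [470.9, 90.4, 40.2]
tool_rot: [-3.142, -0.002, -3.052]
force: [-3.3, 1.1, 1.4]
opening: 0.2
grasp_force: 1.4
```

```bash
python3 -m pendant '[[-2,0,0,0,1],[-2,0,0,0,1],[0,0,0,0,1]]';python3 -m pendant '[[-2,0,0,0,1],[-2,0,0,0,1],[0,0,0,0,1]]'; python3 -m pendant '[[6,0,0,0,1],[8,0,0,0,1],[8,0,0,0,1],[0,-20,0,0,1],[0,-30,0,0,1]]'
```

```text
time_s: 8.27
eef_pos: [471.0, 90.0, 39.4]
tool_rot: [-3.14, -0.01, -3.052]
force: [-11.1, -0.6, 5.2]
opening: 0.2
grasp_force: 5.3
time_s: 8.52
eef_pos: [471.1, 89.7, 38.5]
tool_rot: [-3.139, -0.017, -3.052]
force: [-18.3, 0.5, 8.8]
opening: -0.1
grasp_force: 8.8
time_s: 8.93
eef_pos: [462.8, 42.0, 41.1]
tool_rot: [3.14, 0.002, -3.046]
force: [0.6, 0.5, 0.3]
opening: 0.1
grasp_force: 0.0
```

```bash
python3 -m pendant '[[0,0,0,0,1],[-6,0,0,0,1],[-4,0,0,0,1],[0,0,0,0,1]]'; python3 -m pendant '[[-2,0,0,0,1],[-2,0,0,0,1],[0,0,0,0,1]]'; python3 -m pendant '[[-2,0,0,0,1],[-2,0,0,0,1],[0,0,0,0,1]]'
```

```text
time_s: 9.27
eef_pos: [474.5, 41.3, 41.1]
tool_rot: [3.141, 0.003, -3.051]
force: [-0.4, 0.3, 0.7]
opening: 0.5
grasp_force: 0.0
time_s: 9.52
eef_pos: [475.1, 41.2, 40.1]
tool_rot: [3.141, -0.003, -3.051]
force: [-3.0, 0.1, 1.3]
opening: -0.3
grasp_force: 1.6
time_s: 9.77
eef_pos: [475.3, 40.8, 39.3]
tool_rot: [-3.141, -0.01, -3.051]
force: [-10.2, 0.4, 6.3]
opening: 0.2
grasp_force: 5.3
```

Contacts at (475.2,41) and (471.0,90) give a pad front angle of 4.9° against the clamp's 5.0°, so the pad is flush and square. Next is the handle.

```bash
python3 -m pendant '[[5,0,0,0,1],[10,0,0,0,1],[10,0,0,0,1],[0,0,-40,0,1],[0,0,-40,0,1]]' >/dev/null
python3 -m pendant '[[0,0,-40,0,1],[0,0,-40,0,1],[0,0,-40,0,1],[0,0,-10,0,1],[0,0,0,0,1]]'
python3 -m pendant '[[-37,0,0,0,1],[-37,0,0,0,1],[-37,0,0,0,1],[0,0,0,0,1]]'
python3 - <<'E'
from h import *;import cv2
cv2.imwrite('pics/sc3.png',arm.get_image('scene'));cv2.imwrite('pics/si3.png',arm.get_image('side'))
f=lambda n,x,y:cv2.resize(cv2.imread(n)[y:y+150,x:x+100],(400,600),interpolation=3)
cv2.imwrite('pics/m3.png',np.hstack([f('pics/sc3.png',255,135),f('pics/si3.png',260,125)]))
E
```

```text
time_s: 10.6
eef_pos: [457.9, 38.7, 254.5]
tool_rot: [-3.141, 0.009, -3.053]
force: [-0.1, 0.1, -0.1]
opening: 0.5
grasp_force: 0.0
time_s: 10.93
eef_pos: [570.7, 48.7, 247.8]
tool_rot: [3.141, 0.001, -3.053]
force: [0.9, 0.1, 0.5]
opening: 0.0
grasp_force: 0.0
```

View pics/m3.png

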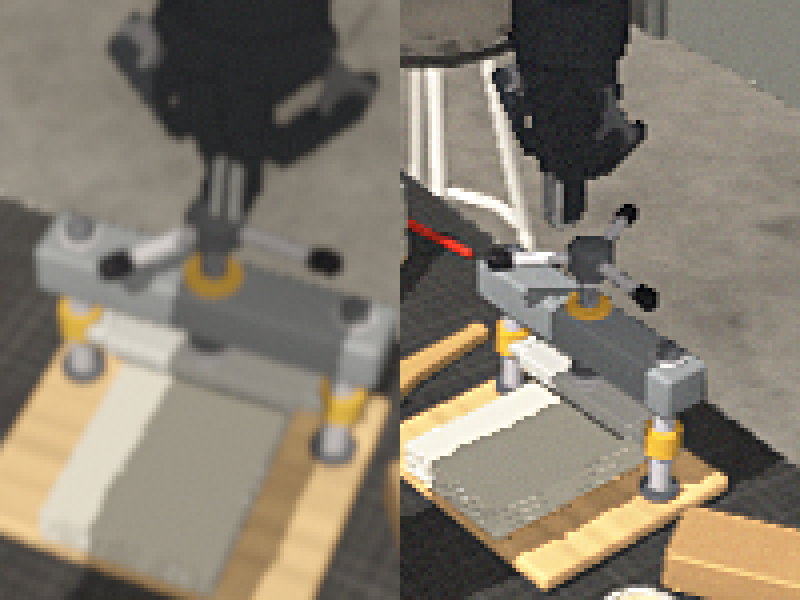

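The picture shows the pad under the bar, the fingertips at about (230,190) in the left half, and the spokes still at their original angles. I'll descend between the left and right spokes on the near side.

```bash
python3 -m pendant '[[8,0,0,0,1],[0,0,25,0,1],[0,0,25,0,1],[0,0,25,0,1],[0,0,4,0,1]]'
python3 -m pendant '[[0,0,0,0,1],[0,0,0,0,1]]'
```

```text
time_s: 11.45
eef_pos: [553.0, 47.0, 167.5]
tool_rot: [-3.141, -0.008, -3.052]
force: [-1.0, -0.1, 0.7]
opening: -0.1
grasp_force: 0.0
time_s: 11.62
eef_pos: [557.6, 47.7, 172.5]
tool_rot: [-3.141, 0.0, -3.052]
force: [-0.3, 0.6, 1.3]
opening: -0.1
grasp_force: 0.0
```

```bash
python3 -m pendant '[[-5,0,3,0,1],[1.9,6.9,0,0,1],[1.9,6.9,0,0,1],[0,7.2,0,0,1],[0,7.2,0,0,1]]'
python3 -m pendant '[[-1.8,6.9,0,0,1],[-1.8,6.9,0,0,1],[0,0,0,0,1]]'
```

```text
time_s: 12.03
eef_pos: [556.8, 77.3, 169.1]
tool_rot: [3.141, 0.001, -3.052]
force: [0.1, -0.7, 0.2]
opening: 0.1
grasp_force: 0.0
time_s: 12.28
eef_pos: [560.2, 90.9, 168.9]
tool_rot: [-3.141, 0.002, -3.051]
force: [0.4, -1.6, 1.4]
opening: -0.1
grasp_force: 1.0
```

```bash
python3 -m pendant '[[-3.6,6.3,0,0,1],[-3.6,6.3,0,0,1],[-5,5.1,0,0,1],[-5,5.1,0,0,1],[0,0,0,0,1]]'
python3 -m pendant '[[-6.2,3.6,0,0,1],[-6.2,3.6,0,0,1],[-6.9,1.9,0,0,1],[-6.9,1.9,0,0,1],[0,0,0,0,1]]'
```

```text
time_s: 12.7
eef_pos: [574.5, 116.3, 168.3]
tool_rot: [3.14, -0.001, -3.051]
force: [-2.6, -0.2, 0.3]
opening: 0.1
grasp_force: 0.7
time_s: 13.12
eef_pos: [600.8, 128.7, 168.5]
tool_rot: [3.14, 0.001, -3.052]
force: [-1.3, -0.5, -0.2]
opening: -0.5
grasp_force: 0.4
```

```bash
python3 -m pendant '[[-7.2,0,0,0,1],[-7.2,0,0,0,1],[-6.9,-1.8,0,0,1],[-6.9,-1.8,0,0,1],[0,0,0,0,1]]'
python3 -m pendant '[[-6.3,-3.6,0,0,1],[-6.3,-3.6,0,0,1],[-5.1,-5,0,0,1],[-5.1,-5,0,0,1],[0,0,0,0,1]]'
python3 - <<'E'
from h import *;import cv2
for n in('scene','side'):cv2.imwrite(f'pics/{n}4.png',arm.get_image(n))
f=lambda n,x,y:cv2.resize(cv2.imread(n)[y:y+150,x:x+100],(400,600),interpolation=3)
cv2.imwrite('pics/m4.png',np.hstack([f('pics/scene4.png',255,135),f('pics/side4.png',260,125)]))
E
```

```text
time_s: 13.53
eef_pos: [629.6, 126.4, 168.7]
tool_rot: [3.141, 0.002, -3.053]
force: [-2.1, 0.4, -0.2]
opening: 0.1
grasp_force: 0.8
time_s: 13.95
eef_pos: [654.1, 109.7, 168.8]
tool_rot: [-3.141, 0.002, -3.054]
force: [-0.1, 0.9, -0.6]
opening: -0.4
grasp_force: 0.6
```

View pics/m4.png

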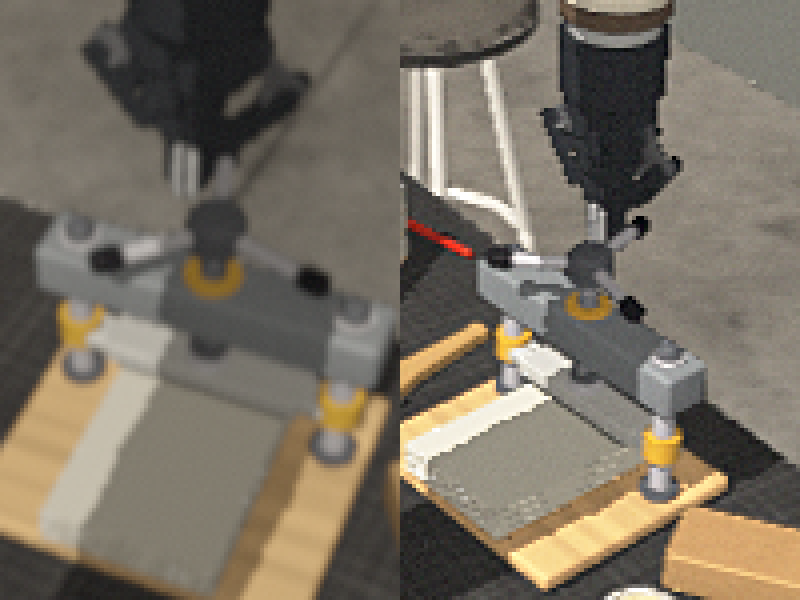

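The handle has turned about 120°, the bar is lower, and the finger is behind the spoke at the back. I'll carry on.

```bash
python3 -m pendant '[[-3.6,-6.2,1,0,1],[-3.6,-6.2,1,0,1],[-1.9,-6.9,0,0,1],[-1.9,-6.9,0,0,1],[0,0,0,0,1]]'
python3 -m pendant '[[0,-7.2,0,0,1],[0,-7.2,0,0,1],[1.8,-6.9,0,0,1],[1.8,-6.9,0,0,1],[0,0,0,0,1]]'
python3 -m pendant '[[3.6,-6.3,1,0,1],[3.6,-6.3,0,0,1],[0,0,0,0,1]]'
```

```text
time_s: 14.47
eef_pos: [666.2, 83.8, 166.4]
tool_rot: [-3.141, 0.001, -3.055]
force: [-1.3, 1.6, -0.5]
opening: -0.1
grasp_force: 0.8
time_s: 14.88
eef_pos: [663.2, 55.9, 166.1]
tool_rot: [-3.141, -0.002, -3.054]
force: [-0.4, 3.0, -1.9]
opening: 0.1
grasp_force: 1.3
time_s: 15.13
eef_pos: [658.1, 42.2, 165.7]
tool_rot: [-3.14, 0.0, -3.054]
force: [0.3, 0.4, -0.3]
opening: 0.2
grasp_force: 0.6
```

```bash
python3 -m pendant '[[5,-5.1,0,0,1],[5,-5.1,0,0,1],[0,0,0,0,1]]'
python3 -m pendant '[[6.2,-3.6,0,0,1],[6.2,-3.6,0,0,1],[0,0,0,0,1]]'
python3 - <<'E'
from h import *;import cv2
for n in('scene','side'):cv2.imwrite(f'pics/{n}5.png',arm.get_image(n))
f=lambda n,x,y:cv2.resize(cv2.imread(n)[y:y+75,x:x+100],(800,600),interpolation=3)
cv2.imwrite('pics/m5.png',f('pics/side5.png',270,170))
E
```

```text
time_s: 15.38
eef_pos: [649.0, 31.1, 165.9]
tool_rot: [-3.14, 0.001, -3.054]
force: [2.1, 0.2, 0.2]
opening: 0.1
grasp_force: 0.7
time_s: 15.63
eef_pos: [636.3, 24.2, 165.5]
tool_rot: [-3.141, -0.001, -3.053]
force: [0.9, -0.0, -1.0]
opening: 0.1
grasp_force: 0.7
```

View pics/m5.png

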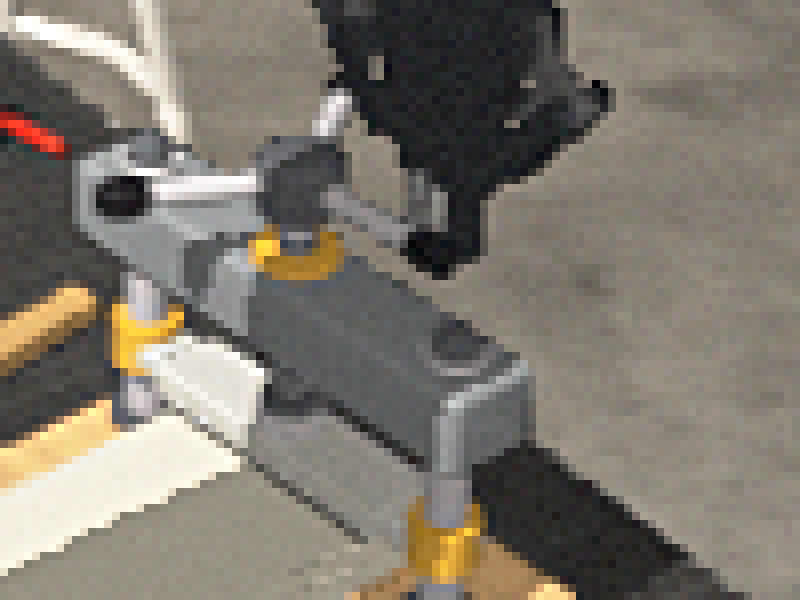

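The bar sits just above the pad, with its lower edge at about (300,480) and a thin dark line under it. I'll continue and follow the push force.

```bash
python3 -m pendant '[[6.9,-1.9,0,0,1],[6.9,-1.9,0,0,1]]'; python3 -m pendant '[[3.6,0,0,0,1],[3.6,0,0,0,1]]';python3 -m pendant '[[3.6,0,0,0,1],[3.6,0,0,0,1]]'
```

```text
time_s: 15.9
eef_pos: [624.2, 20.7, 165.5]
tool_rot: [3.141, 0.001, -3.052]
force: [2.7, 2.7, -1.1]
opening: -0.1
grasp_force: 1.5
time_s: 16.07
eef_pos: [617.0, 19.7, 165.8]
tool_rot: [3.142, 0.001, -3.052]
force: [4.2, 1.6, -1.6]
opening: -0.4
grasp_force: 1.9
time_s: 16.23
eef_pos: [610.4, 19.2, 166.1]
tool_rot: [3.142, 0.002, -3.052]
force: [4.7, 2.3, -1.1]
opening: -0.1
grasp_force: 2.1
```

```bash
python3 -m pendant '[[3.5,0.9,0,0,1],[3.5,0.9,0,0,1]]'; python3 -m pendant '[[3.5,0.9,0,0,1],[3.5,0.9,0,0,1]]'
```

```text
time_s: 16.4
eef_pos: [603.8, 20.1, 166.3]
tool_rot: [-3.141, 0.003, -3.053]
force: [6.5, 1.8, -1.4]
opening: 0.1
grasp_force: 2.7
time_s: 16.57
eef_pos: [597.3, 21.0, 166.6]
tool_rot: [-3.141, 0.005, -3.053]
force: [7.5, 1.8, -0.5]
opening: -0.0
grasp_force: 2.9
```

```bash
python3 -m pendant '[[0,0,0,0,1],[0,0,0,0,1]]'; python3 -m pendant '[[3.3,1.2,0,0,1],[3.3,1.2,0,0,1]]';python3 -m pendant '[[0,0,0,0,1],[0,0,0,0,1]]'
python3 - <<'E'
from h import *;import cv2
im=arm.get_image('side');cv2.imwrite('pics/side6.png',im)
# yellow collar drop over time (right collar), and hub shift, by phase of template
for r,nm in (((315,225,345,262),'collar'),((300,180,316,197),'hub')):
    x0,y0,x1,y1=r
    for n in('side0','si3','side4','side5','side6'):
        i=cv2.imread(f'pics/{n}.png')
        if nm=='collar':
            h=cv2.cvtColor(i,cv2.COLOR_BGR2HSV)[y0:y1,x0:x1].astype(int);m=(h[...,1]>150)&(h[...,0]>17)&(h[...,0]<28)&(h[...,2]>70)
            print(nm,n,m.sum(),np.argwhere(m).mean(0)+[y0,x0] if m.any() else None)
E
```

```text
time_s: 16.73
eef_pos: [596.8, 20.8, 166.5]
tool_rot: [-3.141, 0.004, -3.053]
force: [4.6, 1.2, -0.6]
opening: -0.3
grasp_force: 2.1
time_s: 16.9
eef_pos: [591.1, 22.3, 166.8]
tool_rot: [-3.141, 0.006, -3.053]
force: [7.6, -0.6, 0.0]
opening: -0.2
grasp_force: 3.2
time_s: 17.07
eef_pos: [590.6, 22.3, 166.8]
tool_rot: [-3.14, 0.005, -3.053]
force: [6.6, 0.2, 0.1]
opening: 0.4
grasp_force: 2.4
collar side0 65 [235.15384615 325.30769231]
collar si3 63 [235.06349206 325.17460317]
collar side4 60 [236.7        325.08333333]
collar side5 61 [237.8852459  325.03278689]
collar side6 61 [238.         324.96721311]
```

The bar has stopped descending (collar row 237.9 to 238.0) while the handle turned another 0.75 rad or so. The static push is 6.6 N, about 0.34 N m, so the bar bears firmly. I'll let go.

```bash
python3 -m pendant '[[-6,-1.5,0,0,1],[-6,-1.5,0,0,1],[-6,-1.5,0,0,1],[0,0,0,0,1],[0,0,0,0,1]]'
python3 -m pendant '[[0,0,-30,0,1],[0,0,-40,0,1],[0,0,-30,0,1],[0,0,0,0,1],[0,0,0,0,1]]'
python3 -m pendant '[[40,0,0,0,1],[40,0,0,0,1],[20,0,0,0,1],[0,0,0,0,1]]'
python3 - <<'E'
from h import *;import cv2
im=arm.get_image('side');cv2.imwrite('pics/side7.png',im);cv2.imwrite('pics/scene7.png',arm.get_image('scene'))
h=cv2.cvtColor(im,cv2.COLOR_BGR2HSV)[225:262,315:345].astype(int);m=(h[...,1]>150)&(h[...,0]>17)&(h[...,0]<28)&(h[...,2]>70);print(m.sum(),np.argwhere(m).mean(0)+[225,315])
# what changed outside clamp/arm: bystander shift by phase correlation
for n,R in (('side',{'brush':(230,205,280,238),'cork':(322,250,370,282),'tin':(304,268,335,298),'stack':(208,163,264,212)}),):
    A=cv2.imread(f'pics/{n}0.png',0).astype(np.float32);B=cv2.imread(f'pics/{n}7.png',0).astype(np.float32)
    for k,(x0,y0,x1,y1) in R.items(): print(k,cv2.phaseCorrelate(A[y0:y1,x0:x1].copy(),B[y0:y1,x0:x1].copy()))
E
```

```text
time_s: 17.53
eef_pos: [606.7, 20.1, 165.0]
tool_rot: [3.142, -0.001, -3.053]
force: [-0.6, 0.3, -0.5]
opening: 0.1
grasp_force: 0.0
time_s: 17.95
eef_pos: [608.0, 20.5, 267.8]
tool_rot: [-3.141, 0.004, -3.052]
force: [0.3, -0.3, -0.1]
opening: -0.4
grasp_force: 0.0
time_s: 18.28
eef_pos: [501.6, 10.6, 263.4]
tool_rot: [-3.141, -0.007, -3.053]
force: [0.7, 0.1, 0.2]
opening: -0.0
grasp_force: 0.0
60 [238.16666667 324.91666667]
brush ((0.08896105176522795, -0.13521424883915145), 0.718616779645284)
cork ((-0.059867816117304073, -0.04175859289088635), 1.0006427286813657)
tin ((0.011655584583959211, -0.06002728772481625), 0.9756339892745018)
stack ((0.016204251102696077, 0.011180118498327118), 0.9944006261825562)
```

```bash
python3 -c "
from bench import arm;print(arm.sign_off())"
```

```text
the job is handed in; nothing more can be done
None
```

The pad is flush against the fence and square to about 0.1° by fingertip contacts, the bar bears firmly (6.6 N held push on the spoke), the robot has let go, the loose things beside the clamp have not moved, and the job was handed in at about 18 s.

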